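Load the two-lane gravity magazine

TASK

Load the magazine for the assembly fixture: let the plain round steel dowel drop through the blue funnel and both tan clamp straps through the yellow funnel, so that all three finish lying in the narrow wells under the funnels, wholly below the flare, the straps flat on one another. The straps lie crossed in a pile, one on the other. Do not shift or knock over the standing collet chuck, the round slug, the half-round tool bit or the taper sleeve.

Things in the scene. Friction and masses are not known exactly. Their poses are not given: they have to be found in the camera images.
- magazine: two-lane gravity magazine, fixed to the bench: aluminium housing 126 (x) x 151 (y) x 84 mm high (top above the bench) on a dark base plate 165 x 200 x 10 mm. Origin under the middle of the base plate at bench level; x runs along both lanes (the long way of the parts when loaded), z up. Two open funnels side by side: blue at y = +36 mm (for the dowel), yellow at y = -40 mm (for straps), 9 mm ridge between them. Its sheets are slick. Four bolt heads stand on the base plate.
- narrow_mouth (a point): centre of the mouth of the blue funnel, level with its rim (84 mm above the bench). Mouth inside 118 mm (x) by 62 mm (y); the sides slope in steeply over 40 mm to the narrow well. Axes as the magazine.
- wide_mouth (a point): centre of the mouth of the yellow funnel, level with its rim (84 mm above the bench). Mouth inside 118 mm (x) by 72 mm (y); slopes in over 40 mm to the wide well. Axes as the magazine.
- narrow_well (a point): middle of the floor of the well under the blue funnel, 10 mm above the bench. Well inside 66 mm (x) by 20 mm (y), 34 mm deep from its floor to the lower edge of the funnel; the dowel lies along x on the floor.
- wide_well (a point): middle of the floor of the well under the yellow funnel, 10 mm above the bench. Well inside 82 mm (x) by 34 mm (y), 34 mm deep; straps lie flat along x, one on the other.
- dowel_mid (a point): centre of a plain grey steel dowel, 60 mm long, 16 mm diameter, about 0.09 kg, lying on the bench; its axis is x. It can roll.
- strap_0_mid (a point): centre of the lower tan clamp strap, a flat bar 75 (x) x 24 (y) x 14 (z) mm with two holes, about 0.17 kg, lying flat on the bench under the other strap.
- strap_1_mid (a point): centre of the upper tan clamp strap, same size and mass, lying flat across the lower one (its underside 14 mm above the bench), turned 70 to 110 degrees from it.
- chuck_mid (a point): centre of the collet chuck that stands upright on the bench, bystander, about 252 mm tall and 80 mm across at its foot, narrower above; this point is on its axis, 125 mm above the bench. The point's x axis points up.
- slug_mid (a point): centre of the round steel slug standing on the bench, bystander, 54 mm diameter, 50 mm tall.
- sleeve_mid (a point): centre of the lying taper sleeve, bystander, 142 mm long (x), 42 mm wide, 36 mm high.
- bit_mid (a point): centre of a short half-round steel tool bit lying on the bench, bystander, 76 mm long (x), 26 mm wide, 20 mm high, part of its length cut to a flat.
There are look-alikes about, which are no part of the job. What is shaped like the part that bears strap_1_mid but purple is not meant.

How it is judged (in metres and radians):
At the end, for the whole second after the job is handed in: The dowel lies at rest in the well under the blue funnel (centre within 8 mm along and 6 mm across of the well's middle, under 18 mm above its floor) and both straps lie at rest and flat (within 0.3 rad) in the well under the yellow funnel (same limits, under 27 mm above its floor) (x of dowel_mid in the frame of narrow_well between -0.008 and 0.008 m and y of dowel_mid in the frame of narrow_well between -0.006 and 0.006 m and z of dowel_mid in the frame of narrow_well between 0 and 0.018 m and linear speed of each of dowel, strap_0, strap_1 below 0.02 m/s and x of strap_0_mid in the frame of wide_well between -0.008 and 0.008 m and y of strap_0_mid in the frame of wide_well between -0.006 and 0.006 m and z of strap_0_mid in the frame of wide_well between 0 and 0.027 m and angle between the z axis of each of strap_0_mid, strap_1_mid and the z axis of wide_well, either way round below 0.3 rad and x of strap_1_mid in the frame of wide_well between -0.008 and 0.008 m and y of strap_1_mid in the frame of wide_well between -0.006 and 0.006 m and z of strap_1_mid in the frame of wide_well between 0 and 0.027 m); the robot touches nothing.
It fails at once if the half-round tool bit is shifted more than 20 mm (distance of bit_mid from where it was at the start of the episode above 0.02 m).
It fails at once if the standing collet chuck is shifted more than 20 mm or tipped (distance of chuck_mid from where it was at the start of the episode above 0.02 m).
It fails at once if the round slug is shifted more than 20 mm (distance of slug_mid from where it was at the start of the episode above 0.02 m).
It fails at once if the taper sleeve is shifted more than 20 mm (distance of sleeve_mid from where it was at the start of the episode above 0.02 m).
It also fails if it takes over 72 s, if anything falls off the work surface, if the arm or the gripper's body presses on something with over 40 N, if the wrist force passes 120 N, or if a joint passes its speed limit or range.

ROBOT

A 7-joint arm with a two-finger parallel gripper is mounted at the origin on a cart in front of the work surface, level with it; the furniture and walls round the work are solid. World frame = base frame: x ahead of the robot, y to its left, z up, the work surface at z = 0. Lengths are in mm, angles in rad, forces in N, time in s.
With the tool pointing down it reaches from about 350 to 900 mm from the base axis. Payload 7.2 kg.
Tool frame: the origin (TCP) lies midway between the tips of the shut fingers; the grasp point (between the pads) lies behind it (arm.tcp_to_grasp is the z of the grasp point in the tool frame, in mm); z points along the fingers, y is the line along which they close (so a half turn about z gives the same grasp; the last joint's range is limited). The gripper opens to 88 mm and grips with 3 to 60 N. Pads are 20 mm wide; open, the fingers measure 115 mm over their backs; the gripper's body (75 mm by 178 mm) begins 61 mm behind the grasp point.
Start: joints at [-1.243, 0.411, -0.013, 1.596, 0.006, 1.134, -0.082], TCP at [240.976, 576.68, 222.653] pointing down, gripper open.
Joint ranges: [-2.95, 2.95], [-0.29, 1.99], [-1.47, 1.44], [0.14, 2.54], [-1.03, 4.17], [0.13, 1.85], [-2.86, 2.86]. Speed limits (rad/s): [2.39, 2.39, 3.01, 3.01, 3.14, 3.14, 3.14].

INTERFACE

Orientations are given as a rotation vector (axis times angle).
In Python, from workcell import arm, move_gripper, viewer, order, nets gives the robot as it stands. The module is installed in compiled form; this text tells all that it offers. Calls block until the motion is done:
- arm.goto(position, orientation): joint-space move of the TCP to a pose.
- arm.line_to(position, frame=None, vel=150, max_force=None): straight line of the TCP; frame=None keeps the orientation; vel is the mean speed in mm/s. With max_force (N) it stops when the force on the tool has changed by that much, and returns True; else False.
- arm.move_joints(angles): joint-space move.
- move_gripper(opening, grip_force=None): finger opening in mm; grip_force is the grip in N (None keeps the last); returns when the fingers have stopped.
- arm.pause(seconds).
- arm.inverse_kinematics(position, orientation): joint angles nearest the present ones, or None.
- arm.sense(): the state.
- viewer.get_image(name): name is "scene" or "top" or "wrist"; returns the picture (420x560x3 uint8, red, green, blue); there is no depth.
- viewer.get_calibration(name): a dict with "mtx" (3x3 intrinsics, pixels), "rvec" (rotation vector, rad) and "tvec" (3), from world to camera coordinates, as OpenCV has them. Camera axes: x right, y down, z forward; pixel columns grow to the right and rows downward; lengths in mm; the calibration is good to about 2 mm. A picture is of the moment at which its call begins: read the wrist's pose just before it. get_calibration takes no time and is no camera call; for the wrist camera it gives the pose at the moment of the call.
A pose or a line that the arm cannot do raises arm.PlanningError and nothing moves.
- order.job_done(): hands the job in; it is judged then, once.
Trained networks look in the newest picture that a camera, given by its name, has taken for a name from the list of things; names that differ only in an ending like _2 or _b are one class to them, and where a whole thing is asked for, a point or a joint stands for the part that bears it (a point fixed in the world has none). Each returns a list of dicts, best first, with "confidence" (0 to 1); they miss things now and then, are a little off and sometimes report something else, mostly with a low value. They report only what shows in the picture. A call takes as long as a camera call. They do not tell look-alikes from the thing itself.
- nets.recognise(target, camera): "rect" ([centre column, centre row, width, height] in pixels, round what is visible of it).
- nets.regions_of(target, camera): "region" (420x560 bool, what is visible of it) and "rect" ([centre column, centre row, width, height] in pixels, round what is visible of it).
The state is a dict: "time": time; "joint_positions": joint angles; "qd": joint speeds; "tau": joint torques, N m; "position": TCP position; "ee_rot": TCP orientation; "ft_force": force on the tool from outside, world axes, zero at the start; "ft_torque": the same for the moment, N m; "grip_width": finger opening in mm; "grip_force": force on a finger pad.
Only numpy, scipy, OpenCV 4.12 (cv2) and the standard library are available. Lean on these libraries where they do the work, as an engineer would, in place of code of your own. Each camera call takes 0.05 s, during which the arm holds its last target. There are 200 camera calls.

## Working session

There is one attempt and no reset: what is moved stays moved. The work goes in short steps, each a Python script; the robot and the scene stay as the last script left them, time stands still between calls to the robot, and variables do not carry over. Pictures are saved under pics/ and viewed, at most 10 in all, crops included, and the job is handed in when it is done.

```bash
mkdir -p pics; ls; python3 - <<'E'
from workcell import arm, viewer, nets
import cv2,numpy as np
for n in("scene","top"):
    im=viewer.get_image(n); cv2.imwrite(f"pics/{n}0.png",im[:,:,::-1])
    c=viewer.get_calibration(n); R=cv2.Rodrigues(np.array(c["rvec"],float))[0]; print(n,(-R.T@np.array(c["tvec"]).ravel()).round(0),R[2].round(2),np.array(c["mtx"]).round(0).tolist())
    for t in("magazine","dowel_mid","strap_0_mid","strap_1_mid","chuck_mid","slug_mid","sleeve_mid","bit_mid"):
        print(t,[(np.round(d["rect"]).astype(int).tolist(),round(d["confidence"],2)) for d in nets.recognise(t,n)])
s=arm.sense();print(s["time"],s["ee_rot"],arm.tcp_to_grasp)
E
```

```text
pics
scene [-412.  987.  884.] [ 0.64 -0.57 -0.51] [[474.0, 0.0, 286.0], [0.0, 474.0, 201.0], [0.0, 0.0, 1.0]]
magazine [([362, 184, 65, 48], 0.7)]
dowel_mid []
strap_0_mid [([217, 265, 6, 7], 0.4)]
strap_1_mid [([174, 264, 22, 14], 0.61), ([218, 259, 14, 16], 0.45)]
chuck_mid [([300, 172, 21, 71], 0.73), ([250, 266, 28, 11], 0.39)]
slug_mid [([278, 241, 12, 22], 0.72), ([361, 182, 68, 47], 0.61), ([299, 172, 25, 68], 0.21)]
sleeve_mid [([215, 284, 49, 11], 0.69)]
bit_mid []
top [ 402.   75. 1448.] [ 0.13  0.02 -0.99] [[533.0, 0.0, 270.0], [0.0, 533.0, 211.0], [0.0, 0.0, 1.0]]
magazine [([403, 222, 92, 91], 0.9)]
dowel_mid [([228, 241, 24, 22], 0.57), ([229, 194, 20, 16], 0.44)]
strap_0_mid []
strap_1_mid [([129, 188, 21, 23], 0.74), ([162, 216, 31, 18], 0.52), ([264, 157, 27, 21], 0.49)]
chuck_mid [([313, 184, 27, 40], 0.94)]
slug_mid [([229, 241, 23, 21], 0.69)]
sleeve_mid [([135, 246, 47, 36], 0.78), ([400, 224, 88, 89], 0.68), ([180, 248, 23, 22], 0.57)]
bit_mid [([181, 249, 24, 22], 0.76)]
0.9 [6.17513164e-01 3.08028456e+00 2.15621265e-04] -18.700000000000003
```

```bash
python3 - <<'E'
import cv2
a=cv2.imread("pics/top0.png")[130:300,90:470]
cv2.imwrite("pics/top0c.png",cv2.resize(a,None,fx=2.1,fy=2.1,interpolation=cv2.INTER_CUBIC))
E
```

```text
(no output)
```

View pics/top0c.png

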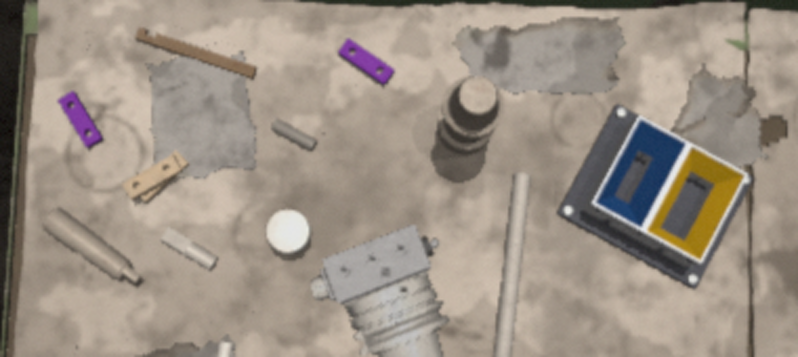

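View pics/scene0.png

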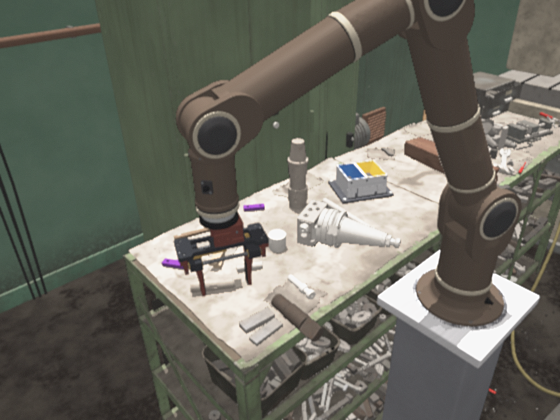

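The top picture shows these candidates, in full-picture pixels:
- **Straps:** the crossed tan pile at (164,214). The purple look-alikes at (129,188) and (264,157) and the brown bar at (184,154) are not meant.
- **Dowel:** the plain grey rod at (230,194). Other possible matches are the half-round bit (180,248) with its flat, the long rod (335,255) and the sleeve (135,246).
- **Magazine:** at (403,222). The chuck at (313,180) stands between it and the parts.

```bash
cat > h.py <<'E'
from workcell import arm, viewer, nets, order, move_gripper
import cv2, numpy as np
from scipy.spatial.transform import Rotation as Rn
def cal(n):
    c=viewer.get_calibration(n); return np.array(c["mtx"],float),np.array(c["rvec"],float).ravel(),np.array(c["tvec"],float).ravel()
def ray(c,px):
    K,r,t=c; R=cv2.Rodrigues(r)[0]
    d=R.T@np.linalg.inv(K)@np.array([px[0],px[1],1.]); return -R.T@t,d/np.linalg.norm(d)
def hit(c,px,z):
    o,d=ray(c,px); return o+d*(z-o[2])/d[2]
def proj(c,P): return cv2.projectPoints(np.array(P,float).reshape(-1,3),c[1],c[2],c[0],None)[0].reshape(-1,2)
def tri(obs):
    A=np.zeros((3,3));b=np.zeros(3)
    for c,px in obs:
        o,d=ray(c,px);M=np.eye(3)-np.outer(d,d);A+=M;b+=M@o
    return np.linalg.solve(A,b)
def down(yaw):  # tool z down, tool y (closing line) at world angle yaw
    y=np.array([np.cos(yaw),np.sin(yaw),0]);z=np.array([0,0,-1.]);x=np.cross(y,z)
    return Rn.from_matrix(np.c_[x,y,z]).as_rotvec()
def snap(n,f):
    c=cal(n); im=viewer.get_image(n); cv2.imwrite(f"pics/{f}.png",im[:,:,::-1]); return c,im
E
python3 - <<'E'
from h import *
c=cal("top")
f=lambda u,v:(u/2.1+90,v/2.1+130)
for n,p,z in [("pile",(155,177),20),("upA",(130,191),28),("upB",(182,160),28),("dowA",(277,125),8),("dowB",(313,143),8),("chuckfoot",(460,160),0),("slug",(288,232),50),("bit",(188,248),10),("sleeve",(92,243),18),("spindle",(375,260),80),("magb0",(621,113),15),("magb1",(570,211),15),("magb2",(693,280),15),("mag_blue",(640,172),84),("nw",(632,178),10),("ww",(687,205),10),("bluewell_top",(643,153),10),("bluewell_bot",(622,203),10),("rodtop",(521,175),10),("rodbot",(502,350),10)]: print(n,hit(c,f(*p),z).round(0))
s=arm.sense(); print(Rn.from_rotvec(s["ee_rot"]).as_matrix().round(2).tolist()); print(proj(c,s["position"]))
w=cal("wrist"); print(ray(w,(280,210)), w[0].round(0).tolist())
T=Rn.from_rotvec(s["ee_rot"]).as_matrix();o,_=ray(w,(280,210));print("cam in tool",(T.T@(o-s["position"])).round(1))
E
```

```text
pile [568. 385.  20.]
upA [548. 414.  28.]
upB [590. 349.  28.]
dowA [642. 231.   8.]
dowB [619. 184.   8.]
chuckfoot [603.  -8.   0.]
slug [499. 208.  50.]
bit [478. 340.  10.]
sleeve [481. 462.  18.]
spindle [466.  97.  80.]
magb0 [ 667. -215.   15.]
magb1 [ 538. -150.   15.]
magb2 [ 454. -306.   15.]
mag_blue [ 582. -224.   84.]
nw [ 583. -230.   10.]
ww [ 550. -300.   10.]
bluewell_top [ 616. -244.   10.]
bluewell_bot [ 551. -217.   10.]
rodtop [584. -87.  10.]
rodbot [360. -65.  10.]
[[-0.92, 0.39, 0.0], [0.39, 0.92, 0.0], [0.0, 0.0, -1.0]]
[[ 52.55143844 345.01482789]]
(array([178.72020109, 604.19658199, 386.10166812]), array([ 0.22300062, -0.09973871, -0.96970249])) [[346.0, 0.0, 282.0], [0.0, 346.0, 213.0], [0.0, 0.0, 1.0]]
cam in tool [  68.     1.4 -163.4]
```

```bash
python3 - <<'E'
from h import *
o=arm.sense()["ee_rot"]
for i,p in enumerate([(560,340,220),(600,280,160)]):
    arm.goto(p,o); c,im=snap("wrist",f"w{i}"); np.savez(f"c{i}.npz",*c)
    for t,z in(("dowel_mid",8),("strap_1_mid",28),("strap_0_mid",14)):
        for d in nets.regions_of(t,"wrist"):
            r=d["region"].astype(np.uint8); m=cv2.minAreaRect(np.argwhere(r)[:,::-1].astype(np.float32))
            print(i,t,round(d["confidence"],2),np.round(d["rect"]),np.round(m[0]),np.round(m[1]),round(m[2]),"world",hit(c,m[0],z).round(0))
print(arm.sense()["time"])
a,b=cv2.imread("pics/w0.png"),cv2.imread("pics/w1.png")
cv2.imwrite("pics/w01.png",cv2.resize(np.hstack([a,b]),(800,300),interpolation=cv2.INTER_AREA))
E
```

```text
0 dowel_mid 0.79 [208. 285.  44.  16.] [210. 285.] [36. 14.] 4 world [635. 220.   8.]
0 strap_1_mid 0.69 [173. 376.  60.  26.] [172. 375.] [60. 23.] 9 world [718. 133.  28.]
0 strap_1_mid 0.66 [435. 205.  66.  50.] [435. 205.] [69. 23.] 35 world [636. 486.  28.]
0 strap_1_mid 0.63 [327. 179.  63.  70.] [327. 179.] [26. 74.] 37 world [567. 391.  28.]
0 strap_0_mid 0.74 [320. 185.  45.  67.] [319. 183.] [24. 70.] 25 world [570. 382.  14.]
1 dowel_mid 0.79 [227. 254.  68.  22.] [227. 254.] [65. 18.] 2 world [630. 210.   8.]
1 strap_1_mid 0.86 [518. 152.  82.  69.] [520. 153.] [86. 34.] 37 world [638. 481.  28.]
1 strap_1_mid 0.66 [390. 116.  83.  93.] [391. 115.] [32. 99.] 37 world [567. 391.  28.]
1 strap_1_mid 0.59 [229. 255.  73.  20.] [228. 253.] [64. 18.] 4 world [624. 217.  28.]
1 strap_1_mid 0.56 [191. 364.  75.  37.] [189. 366.] [73. 28.] 8 world [718. 131.  28.]
3.2417
```

View pics/w01.png

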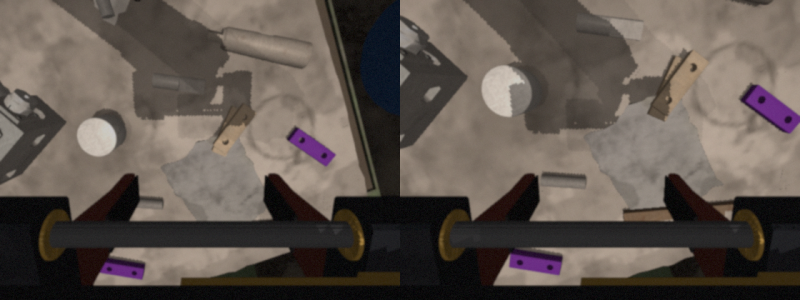

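```bash
python3 - <<'E'
import cv2,numpy as np
a=cv2.imread("pics/w1.png")
A=cv2.resize(a[50:180,320:460],(560,520),interpolation=cv2.INTER_CUBIC)
B=cv2.resize(a[225:285,185:275],(240,160),interpolation=cv2.INTER_CUBIC)
C=np.zeros((520,800,3),np.uint8);C[:,:560]=A;C[:160,560:]=B
cv2.imwrite("pics/w1c.png",C)
E
```

```text
(no output)
```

View pics/w1c.png

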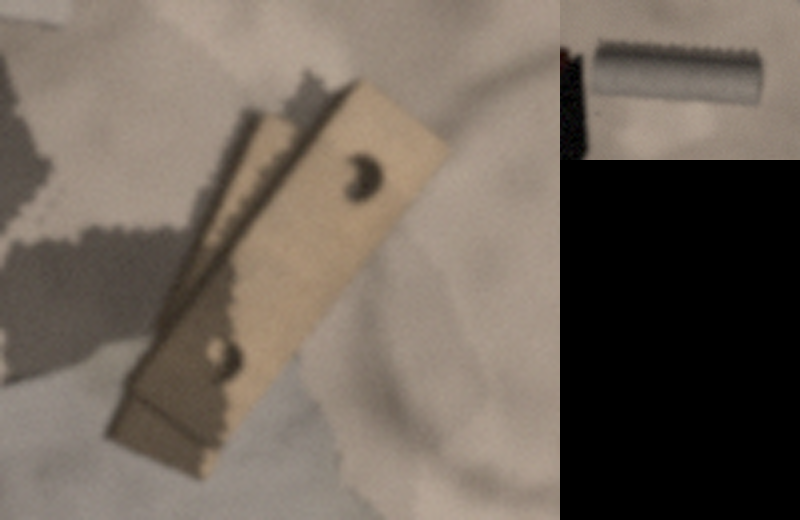

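The close crop shows two tan straps. The upper one's top-face corners are at about (410,70), (432,87), (352,147) and (373,162). The lower one sits only about 15° off it, not the 70–110° stated. The dowel is at (230,252), plain and round. Next I pick the upper strap.

```bash
cat >> h.py <<'E'
def best(p,yaw):  # of the two equal half-turn grasps, that with the smaller joint move
    q0=np.array(arm.sense()["joint_positions"]);c=[]
    for k in(0,np.pi):
        q=arm.inverse_kinematics(p,down(yaw+k))
        if q is not None:c.append((np.abs(np.array(q)-q0).max(),yaw+k))
    return down(min(c)[1])
def pick(p,yaw,ztip,open_=50,lift=360,force=30):
    o=best([p[0],p[1],100],yaw); move_gripper(open_)
    arm.goto([p[0],p[1],100],o); st=arm.line_to([p[0],p[1],ztip],vel=80,max_force=15)
    move_gripper(5,grip_force=force); arm.line_to([p[0],p[1],lift],vel=200)
    s=arm.sense();print("stop",st,"grip",s["grip_width"],s["grip_force"],"t",s["time"])
E
python3 - <<'E'
from h import *
c=tuple(np.load("c1.npz")[k] for k in("arr_0","arr_1","arr_2"))
q=np.array([hit(c,p,28) for p in((410,70.5),(431.75,87.5),(373,161.8),(352.5,147.5))])
print(q.round(1),np.linalg.norm(q-np.roll(q,-1,0),axis=1).round(1))
m=q.mean(0); d=(q[0]+q[1]-q[2]-q[3]); yaw=np.arctan2(d[1],d[0]); print(m,yaw)
pick(m,yaw+np.pi/2,17)
o=best([480,-230,300],np.radians(62))
arm.goto([500,-80,360],o); arm.goto([500,-200,250],o)
for i,p in enumerate([(500,-200,250),(560,-250,220)]):
    arm.goto(p,o); c,im=snap("wrist",f"m{i}"); np.savez(f"cm{i}.npz",*c)
    for d in nets.recognise("magazine","wrist"): print(d["confidence"],d["rect"])
print(arm.sense()["time"],arm.sense()["grip_width"])
a,b=cv2.imread("pics/m0.png"),cv2.imread("pics/m1.png")
cv2.imwrite("pics/m01.png",np.hstack([a,b])[:, :])
cv2.imwrite("pics/m01.png",cv2.resize(np.hstack([a,b]),(800,300),interpolation=cv2.INTER_AREA))
E
```

```text
[[540.1 415.8  28. ]
 [559.  428.   28. ]
 [597.  365.2  28. ]
 [579.1 353.3  28. ]] [22.6 73.4 21.5 73.7]
[568.7876506  390.57183725  28.        ] 2.121589407670241
stop False grip 23.399933702763324 29.998467564582825 t 8.2917
0.94 [301.6, 104.8, 188.2, 152.1]
0.98 [285.4, 180.1, 192.6, 161.0]
11.5917 23.69232742565704
```

View pics/m01.png

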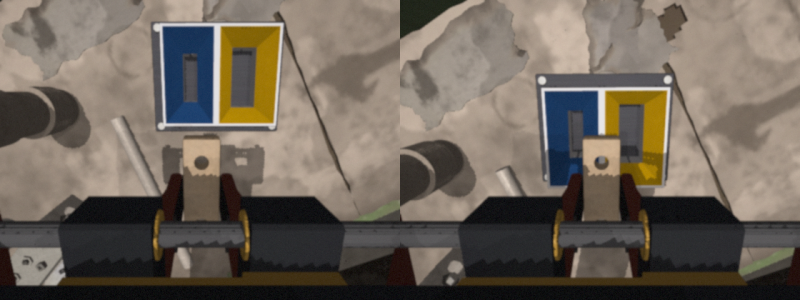

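Both funnels show completely in the left view. In its 560x420 pixels blue is about (262,106) and yellow about (350,106). The strap is held level and aligned. I now fit the mouth corners in both views.

```bash
cat > fit.py <<'E'
from h import *
from scipy.optimize import least_squares
obs=[]
for i in(0,1):
    z=np.load(f"cm{i}.npz");c=tuple(z[k] for k in("arr_0","arr_1","arr_2"))
    hsv=cv2.cvtColor(cv2.imread(f"pics/m{i}.png"),cv2.COLOR_BGR2HSV)
    for y0,w,lo,hi in((36,62,(95,90,40),(125,255,255)),(-40,72,(18,150,60),(32,255,255))):
        m=cv2.inRange(hsv,lo,hi); m=cv2.morphologyEx(m,cv2.MORPH_OPEN,np.ones((3,3)))
        m[290:]=0
        n,l,st,_=cv2.connectedComponentsWithStats(m);k=1+st[1:,4].argmax()
        h=cv2.convexHull(np.argwhere(l==k)[:,::-1].astype(np.int32))
        q=cv2.approxPolyDP(h,0.04*cv2.arcLength(h,True),True)[:,0]
        print(i,y0,q.tolist())
        # order corners by angle: image right = -y, image up = +x (seen)
        for sx in(1,-1):
            if i==1 and sx==-1: continue
            for sy in(1,-1):
                key=(q[:,0]*-sy)+(q[:,1]*-sx); obs.append((c,q[key.argmax()].astype(float),(sx*59,y0+sy*w/2)))
def res(p):
    x,y,z,a=p;r=[]
    for c,px,(u,v) in obs: r+=list(proj(c,[x+u*np.cos(a)-v*np.sin(a),y+u*np.sin(a)+v*np.cos(a),z])[0]-px)
    return np.array(r)
s=least_squares(res,[567,-260,84,-0.48],x_scale=[1,1,1,.01],loss="soft_l1");print(s.x,res(s.x).round(1).tolist())
x,y,z,a=s.x; R=np.array([[np.cos(a),-np.sin(a)],[np.sin(a),np.cos(a)]])
b=R@[0,36]+[x,y]; w=R@[0,-40]+[x,y]; print("blue",b,"yellow",w); np.savez("mag.npz",b=b,w=w,a=a)
E
python3 fit.py
```

```text
0 36 [[297, 38], [296, 171], [234, 171], [229, 38]]
0 -40 [[391, 38], [381, 171], [308, 171], [310, 38]]
1 36 [[275, 128], [255, 242], [211, 258], [203, 129]]
1 -40 [[372, 128], [365, 257], [329, 258], [288, 189], [288, 128]]
[ 5.64824595e+02 -2.53707447e+02  8.01160490e+01 -4.84332786e-01] [-0.7, 0.5, 1.6, 0.3, -0.7, 0.9, 1.4, 0.8, -1.2, 0.2, -0.5, 0.0, -1.3, 0.7, 0.2, 0.6, 0.6, -1.4, 1.8, -0.8, -0.6, -0.9, 0.4, -1.4]
blue [ 581.58684229 -221.84795823] yellow [ 546.1998752  -289.10688002]
```

```bash
cat >> h.py <<'E'
def drop(which,ztip,w,rel):
    M=np.load("mag.npz");p=M[which]; o=best([p[0],p[1],160],float(M["a"])+np.pi/2)
    arm.goto([p[0],p[1],160],o); st=arm.line_to([p[0],p[1],ztip],vel=90,max_force=12)
    print("stop",st,arm.sense()["position"],arm.sense()["ft_force"].round(1) if hasattr(arm.sense()["ft_force"],"round") else "")
    arm.pause(.3); move_gripper(rel); arm.pause(.3)
    arm.line_to([p[0],p[1],200],vel=200)
    arm.line_to([p[0]-60*np.cos(float(M["a"])),p[1]-60*np.sin(float(M["a"])),200],vel=200)
E
python3 - <<'E'
from h import *
drop("w",75,24,31)
c,im=snap("wrist","d0"); np.savez("cd0.npz",*c); print(arm.sense()["time"])
cv2.imwrite("pics/d0c.png",cv2.resize(im[60:280,150:450,::-1],None,fx=2,fy=2))
E
```

```text
stop False [ 546.52910148 -289.47242838   75.56626925] [-0.8  0.5 -1.1]
15.3167
```

View pics/d0c.png

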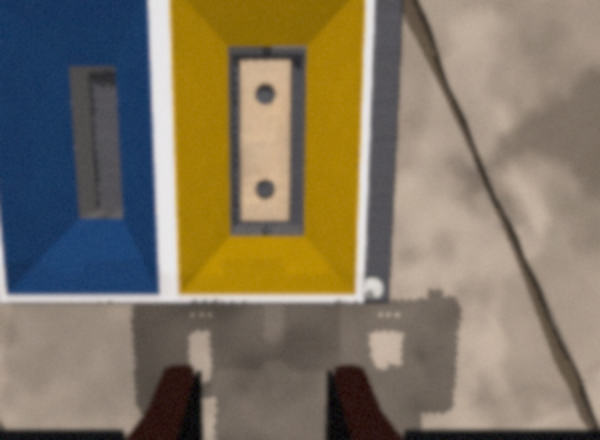

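The first strap lies flat in the yellow well, at crop (265,140). Next is the lower strap: hover over it, find it by region in two views, and pick it.

```bash
python3 - <<'E'
from h import *
M=np.load("mag.npz")
p=arm.sense()["position"]; arm.line_to([p[0],p[1],340],vel=250)
o=best([520,330,300],2.12+np.pi/2-0.25)
arm.goto([560,250,330],o)
for i,p in enumerate([(590,340,170),(540,370,170)]):
    arm.goto(p,o); c,im=snap("wrist",f"l{i}"); np.savez(f"cl{i}.npz",*c)
    print(i,proj(c,[570,385,14]).round(0),p)
    for d in nets.regions_of("strap_0_mid","wrist"):
        m=cv2.minAreaRect(np.argwhere(d["region"])[:,::-1].astype(np.float32)); q=np.array([hit(c,b,14) for b in cv2.boxPoints(m)])
        e=np.linalg.norm(q-np.roll(q,-1,0),axis=1); k=e[:2].argmax(); v=q[k+1]-q[k]
        print(i,round(d["confidence"],2),np.round(m[0]),q.mean(0).round(1),e.round(0)[:2],"axis",round(np.arctan2(v[1],v[0])%np.pi,2), im[d["region"]].mean(0).round())
    for d in nets.recognise("dowel_mid","wrist"): print("dow",round(d["confidence"],2),np.round(d["rect"]),hit(c,d["rect"][:2],8).round())
print(arm.sense()["time"])
a,b=cv2.imread("pics/l0.png"),cv2.imread("pics/l1.png")
cv2.imwrite("pics/l01.png",cv2.resize(np.hstack([a,b]),(800,300),interpolation=cv2.INTER_AREA))
E
```

```text
0 [[273. 143.]] (590, 340, 170)
0 0.73 [274. 146.] [571.7 382.6  14. ] [23. 74.] axis 2.34 [140. 120.  99.]
dow 0.6 [293. 302.  24.  13.] [637. 235.   8.]
1 [[316. 195.]] (540, 370, 170)
1 0.72 [316. 196.] [571.5 382.8  14. ] [23. 76.] axis 2.36 [137. 119.  98.]
dow 0.57 [312. 365.  41.  37.] [627. 202.   8.]
19.3
```

View pics/l01.png

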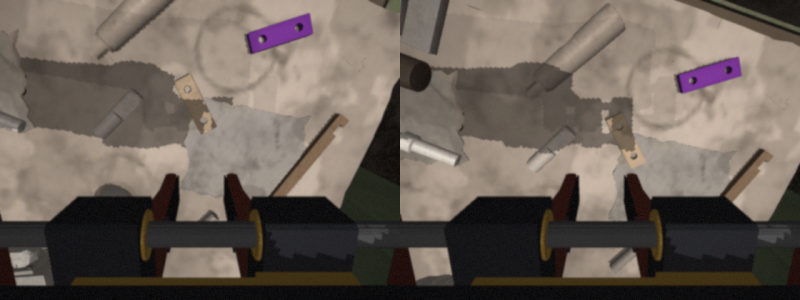

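The lower strap shows at (274,146) and (316,196). Both views put it at (571.6,382.7) with its top at 14 mm, axis 2.35 rad. I pick it and drop it the same way.

```bash
python3 - <<'E'
from h import *
pick((571.6,382.7),2.35+np.pi/2,4)
o=best([480,-230,300],float(np.load("mag.npz")["a"])+np.pi/2)
arm.goto([500,-80,360],o)
drop("w",75,24,31)
c,im=snap("wrist","d1"); print(arm.sense()["time"])
p=arm.sense()["position"]; arm.line_to([p[0],p[1],340],vel=250)
# now look for the dowel on the way back
o=best([560,230,300],arm.sense()["time"]*0+1.1)
arm.goto([560,250,330],o)
for i,p in enumerate([(680,200,150),(650,240,150)]):
    arm.goto(p,o); c,im2=snap("wrist",f"e{i}"); print(proj(c,[630,209,8]).round(0))
    for d in nets.regions_of("dowel_mid","wrist"):
        m=cv2.minAreaRect(np.argwhere(d["region"])[:,::-1].astype(np.float32)); q=np.array([hit(c,b,8) for b in cv2.boxPoints(m)])
        e=np.linalg.norm(q-np.roll(q,-1,0),axis=1); k=e[:2].argmax(); v=q[k+1]-q[k]
        print(i,round(d["confidence"],2),np.round(m[0]),q.mean(0).round(1),e.round(0)[:2],"axis",round(np.arctan2(v[1],v[0])%np.pi,2))
print(arm.sense()["time"])
a=im[60:280,150:450,::-1];b=cv2.resize(im2[:,:,::-1],(400,300))
C=np.zeros((300,700,3),np.uint8);C[:220,:300]=a;C[:,300:]=b;cv2.imwrite("pics/de.png",C)
E
```

```text
stop False grip 23.665809275898706 29.999372363090515 t 24.1417
stop False [ 546.48564869 -289.4713857    75.52946033] [-0.5  0.8 -2.3]
30.3083
[[263. 145.]]
0 0.72 [266. 144.] [630.3 211.8   8. ] [61. 15.] axis 1.1
[[236. 199.]]
1 0.65 [238. 198.] [630.5 211.    8. ] [60. 16.] axis 1.1
34.2917
```

View pics/de.png

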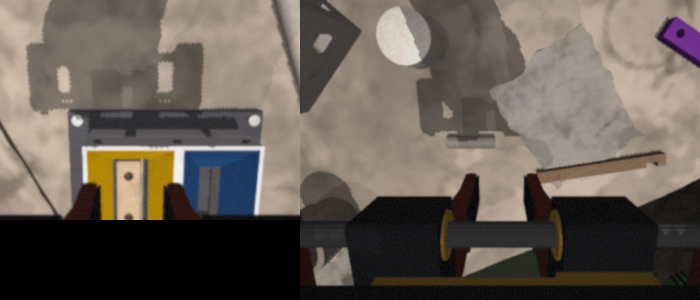

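The second strap is stacked in the yellow well. The dowel is at (630.4,211.3), axis 1.1 rad, and both views agree at 8 mm height. I pick and drop it.

```bash
python3 - <<'E'
from h import *
pick((630.4,211.3),1.1+np.pi/2,3,open_=44)
o=best([480,-230,300],float(np.load("mag.npz")["a"])+np.pi/2)
arm.goto([500,-80,360],o)
drop("b",78,16,22.5)
M=np.load("mag.npz");a=float(M["a"]);m=(M["b"]+M["w"])/2
# view with the camera on the magazine: camera sits 68 mm along tool x
s=arm.sense();tx=Rn.from_rotvec(s["ee_rot"]).as_matrix()[:2,0];v=m-tx*115
arm.line_to([v[0],v[1],200],vel=250)
c,im=snap("wrist","f");s=arm.sense();print(s["time"],s["grip_width"],proj(c,[*m,84]))
cv2.imwrite("pics/fc.png",cv2.resize(im[0:290,120:440,::-1],None,fx=2,fy=2))
E
```

```text
stop False grip 15.0165589483014 29.99975323677063 t 39.7667
stop False [ 581.88274622 -222.27298717   78.51615012] [ 0.6  1.  -0.9]
45.75 22.382908794707266 [[282.7540845   59.48610568]]
```

View pics/fc.png

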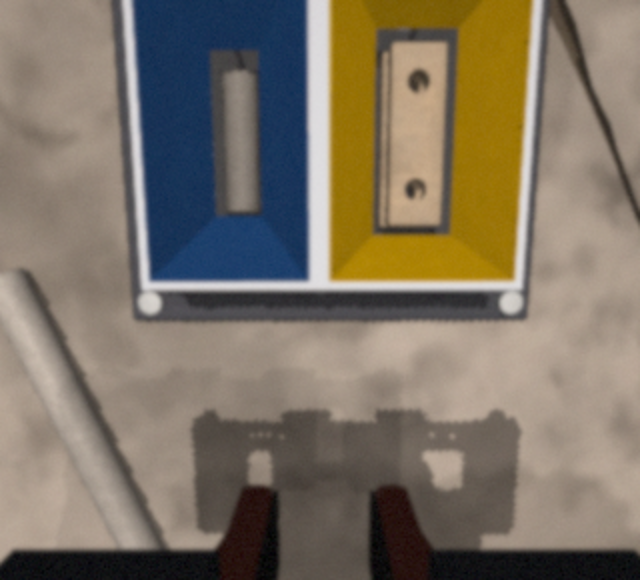

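The dowel lies in the blue well, at crop (240,140). Both straps lie flat and stacked in the yellow well, at crop (415,135). I hand the job in.

```bash
python3 -c "
from h import *
print(order.job_done())"
```

```text
the job is handed in; nothing more can be done
None
```

The dowel is in the blue well and both straps lie flat on one another in the yellow well, as seen in the last wrist picture. No bystander was knowingly touched, and I handed the job in at about 46 s; the call returned no verdict.

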